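Open the shielded source store with the hook rod

TASK

Take the hook rod off its bracket and, reaching under the clear hood of the shielded store, hook the upright pin of the bolt and draw the bolt fully back towards the open front of the store; then push the shutter fully open with the rod by its upright pin, so that the well is uncovered. Touch the bolt and the shutter only with the rod, never with the gripper or arm, work without forcing anything or disturbing the things standing round the store, and leave the rod hanging upright in its bracket again with everything at rest.

Things in the scene. Friction and masses are not known exactly. Their poses are not given: they have to be found in the camera images.
- store: Fixed grey store. Origin: centre of its bottom, on the worktop; x to its rear, y to its left, z up; open front faces -x. Base block x -120 to 90, y +-135 mm, top z 60. On it the bolt (along x, at y -60) and behind it the flat shutter over the square well (centre x 45, y -40). Besides the two upright pins nothing under the hood is higher than z 90 mm.
- hood_front (a point): Middle of the front lower edge of the store's clear hood, at store x -54, z 250 mm. From here the flat roof, 5 mm thick, reaches back to x 85; a steel bar 10 mm thick runs along its front edge (z 250 to 260). Rear wall at x 82; 10 mm corner posts at x -49 and 83, y +-128 mm; low side walls between the posts up to z 105 mm. The front is open.
- bolt_pin (a point): Centre of the top of the bolt's upright steel pin (12 mm diameter, upright, top at store z 125 mm, bolt axis at z 75 mm). With the bolt shut it stands at store x -32, y -60 mm, about 22 mm behind the hood's front edge; just behind it is a guide block up to z 84 mm.
- bolt (a joint): Travel of the bolt in m: 0 to 0.006 at the start (shut, its nose between two ears of the shutter), 0.036 fully drawn, growing as it moves towards store -x. Light friction, about 1 N; stays where it is left. The shutter is free from about 0.022 on.
- shutter_pin (a point): Centre of the top of the shutter's upright steel pin (12 mm diameter, top at store z 125 mm). With the shutter closed it stands at store x 12, y 10 mm, under the hood, 70 mm to the left of and 44 mm behind the shut bolt's pin.
- shutter (a joint): Travel of the shutter in m: 0 closed, 0.075 fully open, growing as it slides towards store +y. Light friction, about 1 N; stays where it is left. Blocked while the bolt is shut.
- hook_rod: Loose hook rod, about 0.11 kg. Origin: on its axis at the underside of its collar; z runs up to the handle. Round grey collar 34 mm diameter, z 0 to 8; above it a square grey handle 22 x 22 mm (sides along x and y) to z 62. Below, an 8 mm steel rod runs straight down to z -200 mm, where it is bent back into a hook. At the start it hangs in the bracket.
- bracket: Fixed steel stand of the rod. Origin: bottom, straight below the hanging rod. Base plate x -35 to 75, y +-55, 12 mm thick; 14 mm post at x 45. On top a fork 8 mm thick, x -26 to 52, y +-30, upper face z 250 mm, slot 18 mm wide along x, open at -x. A rim 5 mm high round the upper face (inside x +-22, y +-26; open at the slot's mouth) keeps the collar in.
- bracket_seat (a point): Point on the bracket at the height of the fork's upper face (z 250 mm), where the hook rod's origin lies when it hangs home.
- cup: Bystander: specimen cup with white screw lid, 64 mm diameter, 72 mm high, origin at the centre of the bottom.
- cassettes: Bystander: white cardboard box, 55 x 90 x 45 mm high, origin at the centre of the bottom.
- bottle: Bystander: brown bottle with white cap, 48 mm diameter, 85 mm high, origin at the centre of the bottom.
- hook_tip (a point): Centre of the hook's round tip (8 mm diameter), at rod x -28.7, y 0, z -220 mm. The hook's end is a straight 35 mm piece from (0, 0, -200) to here, 55 degrees off the rod's line: towards rod -x and down. With the rod leaned 42 degrees, lower end towards +x, the end points down and 13 degrees back.
Mind the look-alikes: they are no part of the job. There is more than one size of the bracket; the job needs the larger.

How it is judged:
On the way, in this order (a step that is already met when the one before it is completed fails the run):
1. the bolt is drawn fully back (at least 32 of its 36 mm) while the shutter is still closed (value of joint bolt above 0.032 m and value of joint shutter below 0.01 m), for 0.1 s.
2. the shutter is fully open (at least 69 of its 75 mm) (value of joint shutter above 0.069 m), for 0.1 s.
At the end, for the whole second after the job is handed in: The bolt is drawn at least 32 of its 36 mm, the shutter open at least 69 of its 75 mm, and the hook rod hangs at rest in its bracket: collar down on the fork inside the rim, origin within 10 mm of the seat, rod within 0.07 rad of upright (value of joint bolt above 0.032 m and value of joint shutter above 0.069 m and distance between hook_rod and bracket_seat below 0.01 m and angle between hook_rod's own z axis and vertical below 0.07 rad and linear speed of hook_rod below 0.02 m/s); the robot touches nothing.
It fails at once if the gripper or the arm touches the bolt or the shutter (contact force between any of the fingers, the arm and bolt above 0.5 N or contact force between any of the fingers, the arm and shutter above 0.5 N).
It fails at once if the rod forces the bolt or the shutter with more than 40 N (contact force between hook_rod and bolt above 40 N or contact force between hook_rod and shutter above 40 N).
It fails at once if a bystander is moved by more than 20 mm (distance of any of cup, cassettes, bottle from where it was at the start of the episode above 0.02 m).
It also fails if it takes over 62 s, if anything falls off the work surface, if the arm or the gripper's body presses on something with over 40 N, if the wrist force passes 120 N, or if a joint passes its speed limit or range.

ROBOT

A 7-joint arm with a two-finger parallel gripper is mounted at the origin on the work surface; the furniture and walls round the work are solid. World frame = base frame: x ahead of the robot, y to its left, z up, the work surface at z = 0. Lengths are in m, angles in rad, forces in N, time in s.
With the tool pointing down it reaches from about 0.4 to 0.925 m from the base axis. Payload 5.6 kg.
Tool frame: the origin (TCP) lies on the mounting face of the last link; the fingertips stand 173 mm ahead of it and the grasp point (between the pads) lies 155 mm ahead of it; z points along the fingers, y is the line along which they close (so a half turn about z gives the same grasp; the last joint's range is limited). The gripper opens to 85 mm and grips with 20 to 120 N. Pads are 22 mm wide; open, the fingers measure 114 mm over their backs; the gripper's body (76 mm by 85 mm) begins 54 mm behind the grasp point. The pads swing forward as they close: fully open they stand 13 mm farther back than shut.
Start: joints at [1.157, 0.468, -0.012, 1.603, 0.006, 1.071, -0.056], TCP at [0.235, -0.606, 0.405] pointing down, gripper open.
Joint ranges: [-2.53, 2.53], [-0.31, 2.02], [-1.57, 1.55], [0.28, 2.44], [-1.29, 4.43], [0.15, 1.84], [-2.92, 2.92]. Speed limits (rad/s): [2.57, 2.57, 3.14, 3.14, 3.14, 3.14, 3.14].

INTERFACE

Orientations are given as a unit quaternion [x, y, z, w].
In Python, from workcell import bot gives the robot as it stands.
- The arm moves only by the tool apply_moves, never from a script. Its argument "increments" is a list that holds one entry, the list of rows, each a list of 5 numbers: the opening, from -1 (shut) to 1 (fully open), then the shift along the tool's x, y, z in cm, then the turn about the tool's z in rad. In form: [[[gripper, x, y, z, yaw], ...]]. A call has 1 to 12 rows; each row is the pose to reach, as a shift and turn from the pose commanded when the call began, along the tool's axes at that moment; what a row does not reach only later rows make up. A row lasts 1/8 s, in which the tool goes at most 62.5 mm and 10.7 degrees, less where a joint would pass 70% of its speed; a pose out of reach is approached as far as the arm can. A call with a gripper value outside its range is refused whole. The fingers move at their own pace and stop on an object; "newtons" is the grip in N (left out, the last holds). Time passes only in rows, so rows that repeat a pose let the fingers close. It gives the time, the measured TCP pose, the force, the opening and the grip force at its end, in the units of the state.
- bot.get_obs(): the state, without advancing time (a new reading comes with each control period).
- bot.capture(name): name is "scene" or "top" or "wrist"; returns a dict with "img" (400x640x3 uint8, red, green, blue), "z_map" (400x640 float32, m along the optical axis (not along the pixel's ray), 0 where there is no reading), "vertical_fov" (degrees; the focal length in pixels is half the picture's height over the tangent of half this angle, whatever the lens; pixels are square), "cx", "cy" (the principal point, pixels), "k1" (the pictures are not rectified: a ray, as slopes to the right and down, at radius r is drawn at 1 + k1 r^2 times it, then the intrinsics apply), "extrinsics" (4x4, takes a point from camera to world coordinates). Camera axes: x right, y down, z forward; pixel columns grow to the right and rows downward; lengths in m; the calibration is good to about 2 mm. A picture is of the moment at which its call begins.
- bot.hand_in(): hands the job in; it is judged then, once.
The state is a dict: "time_s": time; "joints": joint angles; "qd": joint speeds; "effort": joint torques, N m; "ee_pos": TCP position; "tcp_rot": TCP orientation; "wrist_force": force on the tool from outside, world axes, zero at the start; "wrist_torque": the same for the moment, N m; "gripper_width": finger opening in m; "grasp_force": force on a finger pad.
Only numpy, scipy, OpenCV 4.12 (cv2) and the standard library are available. Lean on these libraries where they do the work, as an engineer would, in place of code of your own. Each camera call takes 0.05 s, during which the arm holds its last target. There are 200 camera calls.

## Working session

There is one attempt and no reset: what is moved stays moved. The work goes in short steps, Python scripts to look and compute and a tool call to move; the robot and the scene stay as the last step left them, time stands still between calls to the robot, and variables do not carry over. Pictures are saved under pics/ and viewed, at most 10 in all, crops included, and the job is handed in when it is done.

Besides the shell and the picture viewer there is one more tool, called by a JSON object that holds its "op" and its "data". apply_moves: Moves the arm, as the interface text tells. Its arguments: {"type":"object","properties":{"increments":{"type":"array","items":{"type":"array","items":{"type":"array","items":{"type":"number"}}}},"newtons":{"type":"number"}},"required":["increments"]}

```bash
ls; mkdir -p pics
cat > h.py <<'E'
import numpy as np, cv2
from workcell import bot
from scipy.spatial.transform import Rotation as R
def cam(n):
    c=bot.capture(n); f=200/np.tan(np.radians(c['vertical_fov'])/2); c['f']=f
    c['K']=np.array([[f,0,c['cx']],[0,f,c['cy']],[0,0,1]]); return c
def ray(c,u,v):
    p=cv2.undistortPoints(np.array([[[u,v]]],float),c['K'],np.array([c['k1'],0,0,0,0.]))[0,0]
    E=np.array(c['extrinsics']); return E[:3,3],E[:3,:3]@np.array([p[0],p[1],1])
def onz(c,u,v,z):
    o,d=ray(c,u,v); return o+d*(z-o[2])/d[2]
def dep(c,u,v):
    o,d=ray(c,u,v); return o+d*c['z_map'][int(round(v)),int(round(u))]
def proj(c,P):
    E=np.array(c['extrinsics']); q=(np.asarray(P)-E[:3,3])@E[:3,:3]; s=q[:2]/q[2]; r=s@s
    return s*(1+c['k1']*r)*c['f']+[c['cx'],c['cy']]
def save(n,img,sc=1):
    cv2.imwrite('pics/'+n,cv2.resize(img[:,:,::-1],None,fx=sc,fy=sc,interpolation=cv2.INTER_CUBIC))
E
python3 - <<'E'
from h import *
for n in('scene','top'):
    c=cam(n); save(n+'1.png',c['img'],1.25); print(n,c['f'],c['cx'],c['cy'],c['k1'],np.round(c['extrinsics'],3).tolist())
o=bot.get_obs(); print(o)
E
```

```text
pics
scene 485.6077914271427 325.2170099220664 201.20813351629474 -0.07298797077852963 [[0.84, -0.374, 0.392, 0.02], [-0.542, -0.582, 0.606, -0.942], [0.002, -0.722, -0.692, 1.171], [0.0, 0.0, 0.0, 1.0]]
top 442.21187933171484 321.38447232857345 194.5817552576254 -0.11719936315971906 [[0.082, -0.929, 0.36, 0.121], [-0.997, -0.077, 0.029, -0.109], [0.001, -0.361, -0.933, 1.411], [0.0, 0.0, 0.0, 1.0]]
{'time_s': 0.1, 'joints': array([ 1.15701572,  0.4682987 , -0.01162712,  1.60355229,  0.00601013,
        1.07137907, -0.05628425]), 'qd': array([ 0.00044697, -0.00239182,  0.00141894, -0.00181328, -0.00012553,
        0.00013457,  0.00177746]), 'effort': array([ 1.27320749e-03, -5.33515620e+01,  2.16424215e-02, -2.51964176e+01,
        1.15099928e-02,  4.29732405e-03, -8.65803258e-06]), 'ee_pos': array([ 0.2354078 , -0.60562731,  0.40381855]), 'tcp_rot': array([ 9.82866097e-01,  1.84319271e-01, -2.03137187e-04, -7.75236036e-04]), 'wrist_force': array([0.1594922 , 0.40769981, 0.60452693]), 'wrist_torque': array([-0.0153577 ,  0.05013831,  0.07263076]), 'grasp_force': 0.0, 'gripper_width': 0.0852355452241207}
```

View pics/scene1.png

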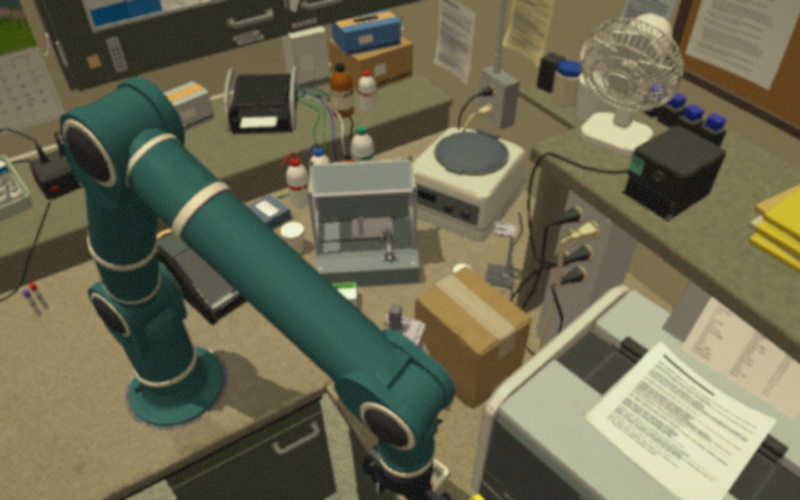

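View pics/top1.png

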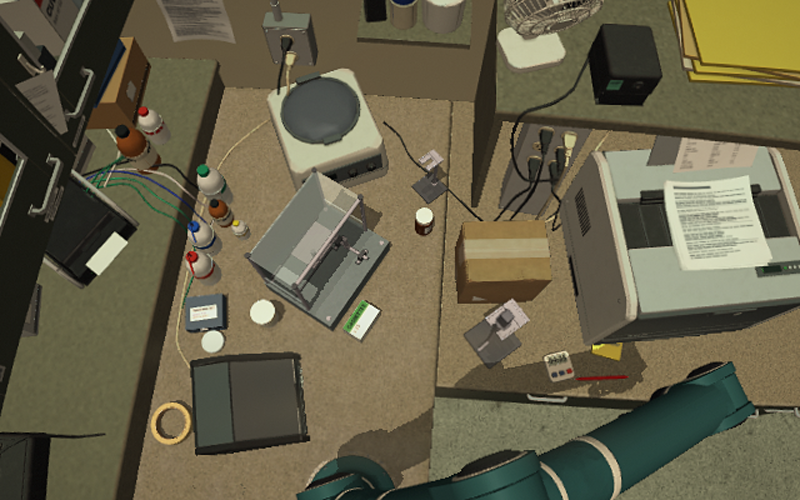

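The top view shows the store at about (318,250). There are two bracket candidates, a small one at (428,175) and a large one at (495,330). Bystanders are the cup (263,312), the cassettes (361,320) and the bottle (424,222). Next I'll check in a close crop and by size.

Run:
```python
from h import *
c=cam('top'); im=c['img']
a=cv2.resize(im[120:270,190:330],None,fx=2.85,fy=2.85,interpolation=cv2.INTER_CUBIC)
b=cv2.resize(im[225:305,360:440],(380,380),interpolation=cv2.INTER_CUBIC)
out=np.zeros((430,790,3),np.uint8); out[:a.shape[0],:a.shape[1]]=a[:430]; out[:380,405:785]=b
save('crop1.png',out)
c=cam('top')
for (u,v) in [(428,158),(428,192),(495,350),(512,310),(490,325),(263,312),(361,305),(424,212),(395,240),(330,325)]:
    print((u,v),np.round(dep(c,u/1.25,v/1.25),3))
```

```text
(428, 158) [ 0.842 -0.119  0.166]
(428, 192) [ 0.825 -0.127  0.003]
(495, 350) [ 0.39  -0.326  0.013]
(512, 310) [ 0.432 -0.323  0.257]
(490, 325) [ 0.397 -0.277  0.252]
(263, 312) [0.425 0.263 0.071]
(361, 305) [0.471 0.022 0.045]
(424, 212) [ 0.726 -0.119  0.084]
(395, 240) [ 0.675 -0.046 -0.005]
(330, 325) [0.41  0.093 0.059]
```

View pics/crop1.png

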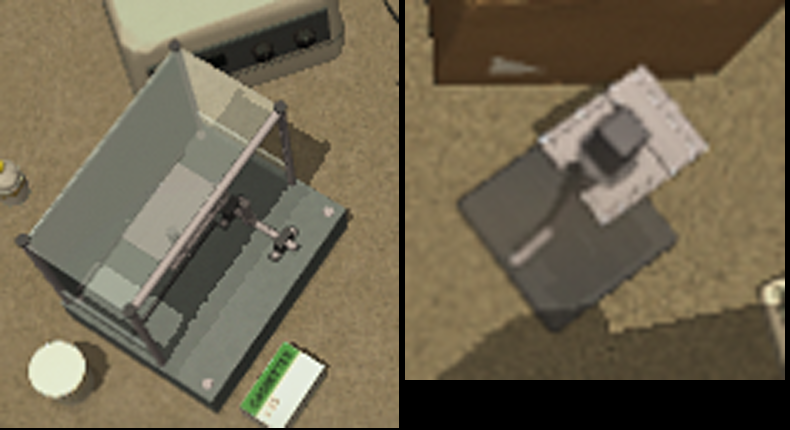

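The crop shows the larger bracket: its fork is at z≈0.25, the grey handle is at (615,135) and the bright hook end at (530,248). The store's front base corners are at (348,210) and (215,408), the bolt pin near (288,240) and the bar runs from (135,310) to (280,107). The bracket at (428,175) has its fork at 0.166, so it is the small look-alike. Next I'll measure poses.

```bash
cat >> h.py <<'E'
def cloud(c):
    v,u=np.mgrid[0:400,0:640]; p=cv2.undistortPoints(np.stack([u.ravel(),v.ravel()],1).astype(float)[:,None],c['K'],np.array([c['k1'],0,0,0,0.]))[:,0]
    z=c['z_map'].ravel(); E=np.array(c['extrinsics']); P=np.c_[p*z[:,None],z]@E[:3,:3].T+E[:3,3]; P[z==0]=np.nan
    return P.reshape(400,640,3)
E
python3 - <<'E'
from h import *
c=cam('top'); P=cloud(c)
f=lambda a,b:(190+(a+.5)/2.85-.5,120+(b+.5)/2.85-.5)
A=onz(c,*f(348,210),.06);B=onz(c,*f(215,408),.06)
print('front corners',A,B,np.linalg.norm(A-B),'depth pts',dep(c,*f(343,213)),dep(c,*f(216,402)))
ey=(B-A)/np.linalg.norm(B-A); ex=np.array([ey[1],-ey[0],0]); O=(A+B)/2+.12*ex; O[2]=0; print('store O',O,'yaw',np.degrees(np.arctan2(ex[1],ex[0])))
# bar
X=P.reshape(-1,3); col=c['img'].reshape(-1,3)
loc=np.c_[(X-O)@ex,(X-O)@ey,X[:,2]]
m=(abs(loc[:,0]+.05)<.03)&(abs(loc[:,1])<.14)&(loc[:,2]>.245)&(loc[:,2]<.27)
L=loc[m]; print('bar n',m.sum(),'fit x vs y',np.polyfit(L[:,1],L[:,0],1) if m.sum()>5 else '',L.min(0),L.max(0))
m=(abs(loc[:,1]+.06)<.03)&(loc[:,0]>-.12)&(loc[:,0]<0)&(loc[:,2]>.115)&(loc[:,2]<.13)
print('boltpin',m.sum(),loc[m].mean(0) if m.any() else '')
# post tops 
for n,q in [('fR',(281,107)),('fL',(135,310)),('rR',(175,46)),('rL',(23,240))]:
    W=onz(c,*f(*q),.258); print(n,np.round([(W-O)@ex,(W-O)@ey],3))
# bracket
m=(abs(X[:,2]-.252)<.006)&(np.hypot(X[:,0]-.42,X[:,1]+.3)<.09); Q=X[m][:,:2].astype(np.float32)
print('fork',m.sum(),cv2.minAreaRect(Q))
m=(X[:,2]>.295)&(X[:,2]<.325)&(np.hypot(X[:,0]-.42,X[:,1]+.3)<.09); Q=X[m].astype(np.float32)
print('handle',m.sum(),Q.mean(0),cv2.minAreaRect(Q[:,:2]),Q[:,2].max())
m=(X[:,2]>.305)&(X[:,2]<.325)&(np.hypot(X[:,0]-.42,X[:,1]+.3)<.09);Q=X[m].astype(np.float32);print('handletop',m.sum(),Q.mean(0),cv2.minAreaRect(Q[:,:2]))
m=(abs(X[:,2]-.012)<.005)&(np.hypot(X[:,0]-.40,X[:,1]+.3)<.1); Q=X[m][:,:2].astype(np.float32); print('base',m.sum(),cv2.minAreaRect(Q))
m=(X[:,2]>.02)&(X[:,2]<.235)&(np.hypot(X[:,0]-.40,X[:,1]+.3)<.08); print('rod pts',np.round(X[m][np.argsort(X[m][:,2])][::3],3).tolist())
m=(np.hypot(X[:,0]-.48,X[:,1]+.3)<.3)&(X[:,2]>.1)&(X[:,1]<-.15)&(X[:,0]>.45); 
print('box',X[m].min(0),X[m].max(0))
g=lambda a,b:(360+(a-405+.5)/4.75-.5,225+(b+.5)/4.75-.5)
print('hooktip approx',dep(c,*g(517,259)),dep(c,*g(548,234)), onz(c,*g(515,261),.03),onz(c,*g(550,233),.05))
E
```

```text
front corners [ 0.64381447 -0.03568483  0.06      ] [0.40129972 0.08806939 0.06      ] 0.2722655093652787 depth pts [ 0.64084764 -0.0301069   0.05689384] [0.41289969 0.09114901 0.03700894]
store O [0.5771013  0.13307974 0.        ] yaw 62.96497645291304
bar n 873 fit x vs y [ 0.00955361 -0.03502682] [-0.05111705 -0.13946447  0.24644878] [-0.02005427  0.1320097   0.26510615]
boltpin 15 [-0.03303005 -0.0625751   0.12219564]
fR [-0.047 -0.132]
fL [-0.046  0.122]
rR [ 0.086 -0.133]
rL [0.09  0.122]
fork 440 ((0.41304299235343933, -0.3119828402996063), (0.061489034444093704, 0.079452283680439), 39.706581115722656)Traceback (most recent call last):
  File "<stdin>", line 21, in <module>
cv2.error: OpenCV(4.12.0) /io/opencv/modules/imgproc/src/convhull.cpp:143: error: (-215:Assertion failed) total >= 0 && (depth == CV_32F || depth == CV_32S) in function 'convexHull'
```

Run:
```python
from h import *
c=cam('top'); P=cloud(c); X=P.reshape(-1,3)
print(np.round(P[244:264:2,396:414:2,2],3))
near=np.hypot(X[:,0]-.42,X[:,1]+.3)<.1
m=near&(X[:,2]>.265); print(m.sum(),X[m].max(0) if m.any() else '')
m=(abs(X[:,2]-.012)<.005)&(np.hypot(X[:,0]-.40,X[:,1]+.3)<.1); Q=X[m][:,:2].astype(np.float32); print('base',m.sum(),cv2.minAreaRect(Q))
m=(X[:,2]>.02)&(X[:,2]<.235)&(np.hypot(X[:,0]-.40,X[:,1]+.3)<.08); print('rod pts',m.sum(),np.round(X[m][np.argsort(X[m][:,2])][::4],3).tolist())
m=(np.hypot(X[:,0]-.48,X[:,1]+.3)<.3)&(X[:,2]>.1)&(X[:,1]<-.15)&(X[:,0]>.47); print('box',X[m].min(0),X[m].max(0))
g=lambda a,b:(360+(a-405+.5)/4.75-.5,225+(b+.5)/4.75-.5)
print('handle top corners', [np.round(onz(c,*g(*q),.312),4).tolist() for q in [(618,103),(650,125),(617,150),(592,130)]])
print('hook',[np.round(dep(c,*g(*q)),3).tolist() for q in [(517,259),(530,248),(548,234)]], onz(c,*g(515,261),.03),onz(c,*g(550,233),.05))
```

```text
[[-0.001 -0.004 -0.003  0.253  0.252  0.255  0.256  0.255  0.25 ]
 [-0.007 -0.004  0.255  0.253  0.251  0.258  0.253  0.254  0.256]
 [ 0.001  0.254  0.25   0.252  0.247  0.309  0.255  0.254  0.255]
 [ 0.25   0.251  0.248  0.308  0.311  0.31   0.311  0.256  0.253]
 [ 0.249  0.246  0.309  0.313  0.31   0.309  0.311  0.312  0.248]
 [ 0.25   0.256  0.3    0.307  0.312  0.309  0.31   0.313  0.249]
 [ 0.256  0.278  0.288  0.303  0.31   0.31   0.311  0.251  0.255]
 [ 0.258  0.261  0.278  0.29   0.299  0.303  0.255  0.247  0.248]
 [ 0.25   0.256  0.259  0.276  0.287  0.255  0.249  0.249  0.248]
 [ 0.009  0.253  0.258  0.26   0.257  0.258  0.245  0.252  0.247]]
115 [ 0.41714277 -0.28810561  0.3144417 ]
base 729 ((0.39463332295417786, -0.28715723752975464), (0.16339552402496338, 0.1568327397108078), 60.509559631347656)
rod pts 64 [[0.448, -0.31, 0.022], [0.389, -0.282, 0.032], [0.382, -0.279, 0.036], [0.391, -0.284, 0.039], [0.388, -0.29, 0.041], [0.401, -0.296, 0.043], [0.401, -0.299, 0.045], [0.403, -0.301, 0.052], [0.405, -0.298, 0.073], [0.404, -0.298, 0.091], [0.402, -0.305, 0.102], [0.406, -0.299, 0.124], [0.401, -0.303, 0.137], [0.403, -0.3, 0.155], [0.4, -0.302, 0.18], [0.402, -0.303, 0.189]]
box [ 0.47007751 -0.59999288  0.10001148] [ 0.77967203 -0.20874916  0.52971859]
handle top corners [[0.4207, -0.2991, 0.312], [0.4098, -0.3166, 0.312], [0.3947, -0.299, 0.312], [0.4046, -0.2853, 0.312]]
hook [[0.386, -0.283, 0.032], [0.392, -0.29, 0.038], [0.4, -0.3, 0.05]] [ 0.38470186 -0.28176033  0.03      ] [ 0.40103715 -0.30149246  0.05      ]
```

```bash
cat >> h.py <<'E'
def plan(pos,ydeg):
    """shift (cm, tool axes) and yaw to bring TCP to pos with tool y at world angle ydeg"""
    o=bot.get_obs(); T=R.from_quat(o['tcp_rot']).as_matrix(); d=T.T@(np.array(pos)-o['ee_pos'])*100
    a=np.degrees(np.arctan2(T[1,1],T[0,1])); print('now',np.round(o['ee_pos'],4),'yang %.1f'%a,'shift',np.round(d,2),'yaw %.3f'%-np.radians((ydeg-a+180)%360-180),'t %.1f w %.4f'%(o['time_s'],o['gripper_width']))
E
python3 - <<'E'
from h import *
c=cam('top'); P=cloud(c)
for n,(u,v) in dict(boxtopFL=(463,298),boxtopFR=(545,300),boxmid=(500,250),printerL=(592,338),prEdge=(575,250)).items(): print(n,np.round(dep(c,u/1.25,v/1.25),3))
X=P.reshape(-1,3); near=np.hypot(X[:,0]-.406,X[:,1]+.3)<.03
m=near&(X[:,2]>.305); Q=X[m].astype(np.float32); print('handle',m.sum(),Q.mean(0),cv2.minAreaRect(np.ascontiguousarray(Q[:,:2])))
plan((.406,-.301,.52),-140.3)
E
```

```text
boxtopFL [ 0.504 -0.233  0.068]
boxtopFR [ 0.536 -0.459 -0.003]
boxmid [ 0.583 -0.3    0.218]
printerL [ 0.421 -0.552  0.09 ]
prEdge [ 0.651 -0.517  0.084]
handle 74 [ 0.4041241  -0.3018743   0.30987415] ((0.40457427501678467, -0.301798015832901), (0.021568508818745613, 0.02122746966779232), 47.82522964477539)
now [ 0.2355 -0.6058  0.4045] yang -68.8 shift [ 26.94 -22.24 -11.55] yaw 1.249 t 0.3 w 0.0857
```

{"op": "apply_moves", "data": {"increments": [[[1,0,0,-8,0],[1,5,-4,-11.5,0.18],[1,9,-8,-11.5,0.36],[1,13,-11,-11.5,0.54],[1,17,-14.5,-11.5,0.72],[1,21.5,-18,-11.5,0.9],[1,25,-21,-11.5,1.08],[1,26.8,-22.3,-11.5,1.249],[1,26.8,-22.3,-11.5,1.249],[1,26.8,-22.3,-11.5,1.249]]]}}

```text
time_s: 1.6
ee_pos: [0.4039, -0.3018, 0.5197]
tcp_rot: [0.905, -0.425, 0.0, 0.0]
wrist_force: [-0.2, -1.0, 0.1]
gripper_width: 0.0853
grasp_force: 0.0
```

Run:
```python
from h import *
plan((.4046,-.3018,.447),-140.3)
c=cam('wrist'); P=cloud(c); X=P.reshape(-1,3); save('wrist1.png',c['img'])
m=(np.hypot(X[:,0]-.4046,X[:,1]+.3018)<.03)&(X[:,2]>.303)&(X[:,2]<.32); Q=X[m].astype(np.float32)
print(m.sum()); 
if m.sum()>5: print(Q.mean(0),cv2.minAreaRect(np.ascontiguousarray(Q[:,:2])))
```

```text
now [ 0.4039 -0.3018  0.5197] yang -140.3 shift [ 0.04 -0.06  7.27] yaw 0.001 t 1.6 w 0.0853
1161
[ 0.40537426 -0.30531415  0.31070113] ((0.40459856390953064, -0.3043484091758728), (0.02195976860821247, 0.021625088527798653), 44.56916809082031)
```

View pics/wrist1.png

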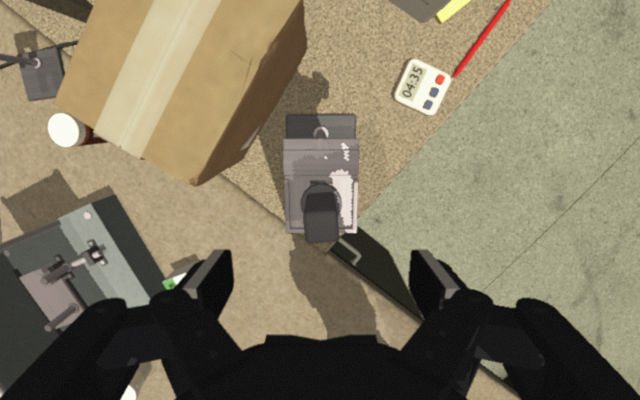

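Wrist view: the fork is at (320,180) and the handle at (320,215), nearly square to the fingers and centred. Descending to grip it.

{"op": "apply_moves", "data": {"increments": [[[1,0,0,4,0],[1,0,0,7.3,0],[1,0,0,7.3,0],[-1,0,0,7.3,0],[-1,0,0,7.3,0],[-1,0,0,7.3,0],[-1,0,0,7.3,0],[-1,0,0,7.3,0],[-1,0,0,7.3,0]]], "newtons": 25}}

```text
time_s: 2.78
ee_pos: [0.4046, -0.301, 0.4475]
tcp_rot: [0.905, -0.425, 0.001, 0.0]
wrist_force: [-0.7, 0.1, 5.8]
gripper_width: 0.0214
grasp_force: 31.3
```

{"op": "apply_moves", "data": {"increments": [[[-1,0,0,-3,0],[-1,0,0,-7,0],[-1,0,0,-11,0],[-1,0,0,-14,0],[-1,-4,0,-14,0],[-1,-7,0,-14,-0.17],[-1,-7,-2,-14,-0.34],[-1,-7,-4,-14,-0.51],[-1,-7,-6.5,-14,-0.68],[-1,-7,-6.5,-14,-0.85],[-1,-7,-6.5,-14,-1.02],[-1,-7,-6.5,-14,-1.19]]]}}

```text
time_s: 4.28
ee_pos: [0.4098, -0.2053, 0.5859]
tcp_rot: [0.987, 0.158, -0.001, -0.0]
wrist_force: [-0.2, -1.0, -1.6]
gripper_width: 0.0218
grasp_force: 28.4
```

Run:
```python
from h import *
s=np.array([.4047,-.302]); bx=np.array([.639,-.769]); by=np.array([.769,.639])
for x,y,z in [(.0,.065,.5875),(.01,.05,.5875),(.01,.034,.5875)]:
    plan((*(s+x*bx+y*by),z),-50.3)
```

```text
now [ 0.4098 -0.2053  0.5859] yang -71.8 shift [ 2.54  6.64 -0.17] yaw -0.375 t 4.3 w 0.0218
now [ 0.4098 -0.2053  0.5859] yang -71.8 shift [ 1.51  8.12 -0.17] yaw -0.375 t 4.3 w 0.0218
now [ 0.4098 -0.2053  0.5859] yang -71.8 shift [ 0.02  8.7  -0.17] yaw -0.375 t 4.3 w 0.0218
```

{"op": "apply_moves", "data": {"increments": [[[-1,1.5,3,-0.1,-0.18],[-1,2.5,6.6,-0.1,-0.375],[-1,1.8,8,-0.1,-0.375],[-1,1.5,8.1,-0.1,-0.375],[-1,1.5,8.1,-0.1,-0.375]]]}}

```text
time_s: 4.9
ee_pos: [0.4484, -0.2773, 0.5877]
tcp_rot: [0.942, 0.336, -0.0, -0.0]
wrist_force: [0.2, 0.2, -1.5]
gripper_width: 0.0219
grasp_force: 28.5
```

Run:
```python
from h import *
s=np.array([.4047,-.302]); bx=np.array([.639,-.769]); by=np.array([.769,.639])
plan((*(s+.01*bx+.034*by),.5875),-50.3)
c=cam('scene'); save('s2.png',c['img'][210:330,230:390],4)
```

```text
now [ 0.4484 -0.2773  0.5877] yang -50.7 shift [-1.54  0.11  0.02] yaw -0.007 t 4.9 w 0.0219
```

View pics/s2.png

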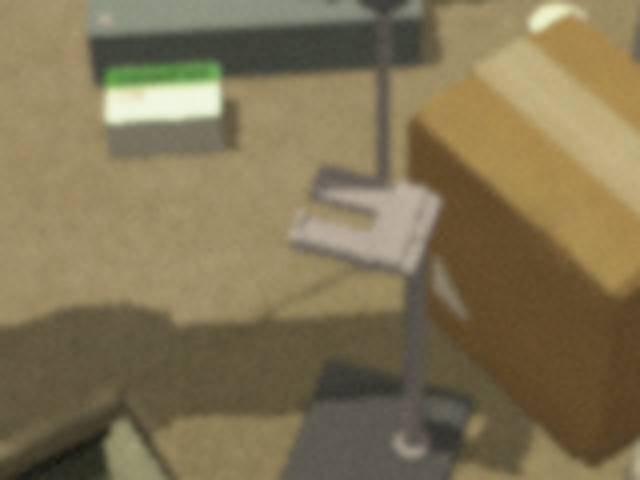

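The scene crop shows the upright rod at (385,120), just behind the fork's +y edge at about (400,190). Now I'll lean it against that fork edge along an arc.

{"op": "apply_moves", "data": {"increments": [[[-1,-1.5,0,0,0],[-1,-3.4,0,0.1,0],[-1,-5.3,0,0.4,0],[-1,-7.1,0,0.9,0],[-1,-8.8,0,1.5,0],[-1,-10.4,0,2.4,0],[-1,-12,0,3.4,0],[-1,-13.4,0,4.5,0],[-1,-13.8,0,4.9,0],[-1,-13.8,0,4.9,0]]]}}

```text
time_s: 6.2
ee_pos: [0.3421, -0.3656, 0.5382]
tcp_rot: [0.942, 0.337, -0.001, -0.0]
wrist_force: [1.2, -0.5, -1.2]
gripper_width: 0.0219
grasp_force: 28.1
```

Run:
```python
from h import *
plan((.406,-.301,.52),-50.3)
for n in ('scene','top'):
    c=cam(n); o=bot.get_obs(); g=o['ee_pos']-[0,0,.155]; by=np.array([.769,.639,0])
    X=cloud(c).reshape(-1,3); q=X-g; a=q@by; b=q@np.array([.639,-.769,0]); h=q[:,2]
    m=(abs(b)<.012)&(a>.03)&(a<.2)&(h<-.03)&(h>-.25); 
    if m.sum()>8: print(n,m.sum(),'rod pts a,h',np.round(np.c_[a,h,b][m][np.argsort(a[m])][::max(1,m.sum()//25)],3).tolist())
    if n=='scene': u,v=proj(c,g+[.05,.04,-.1]).astype(int); print(u,v); save('s3.png',c['img'][max(0,v-75):v+75,u-100:u+100],3.5)
```

```text
now [ 0.3421 -0.3656  0.5382] yang -50.7 shift [ 9.04 -0.94  1.81] yaw -0.006 t 6.2 w 0.0219
scene 177 rod pts a,h [[0.056, -0.133, 0.005], [0.057, -0.14, 0.009], [0.057, -0.131, 0.002], [0.058, -0.134, -0.003], [0.059, -0.139, 0.006], [0.06, -0.14, 0.008], [0.063, -0.132, -0.0], [0.066, -0.133, 0.007], [0.068, -0.131, -0.002], [0.07, -0.133, 0.01], [0.074, -0.132, 0.002], [0.076, -0.136, 0.011], [0.079, -0.136, -0.0], [0.096, -0.139, 0.004], [0.098, -0.136, -0.004], [0.1, -0.136, 0.003], [0.103, -0.134, 0.007], [0.105, -0.135, 0.012], [0.106, -0.133, 0.001], [0.11, -0.134, 0.008], [0.113, -0.135, 0.004], [0.114, -0.134, 0.001], [0.118, -0.132, 0.008], [0.146, -0.149, 0.004], [0.161, -0.167, 0.005], [0.165, -0.186, 0.007]]
315 262
top 267 rod pts a,h [[0.048, -0.045, -0.001], [0.055, -0.049, -0.001], [0.059, -0.051, -0.0], [0.061, -0.056, 0.003], [0.063, -0.134, -0.002], [0.065, -0.063, -0.005], [0.067, -0.135, 0.012], [0.07, -0.133, 0.003], [0.072, -0.136, 0.005], [0.074, -0.136, -0.007], [0.077, -0.133, 0.012], [0.079, -0.136, 0.01], [0.084, -0.135, 0.011], [0.092, -0.091, -0.003], [0.098, -0.098, -0.0], [0.1, -0.132, -0.008], [0.104, -0.137, -0.001], [0.107, -0.133, -0.002], [0.11, -0.136, -0.01], [0.113, -0.111, -0.002], [0.116, -0.131, 0.008], [0.125, -0.128, 0.004], [0.134, -0.138, -0.0], [0.143, -0.149, -0.002], [0.154, -0.158, 0.001], [0.16, -0.164, 0.0], [0.166, -0.189, -0.002]]
```

View pics/s3.png

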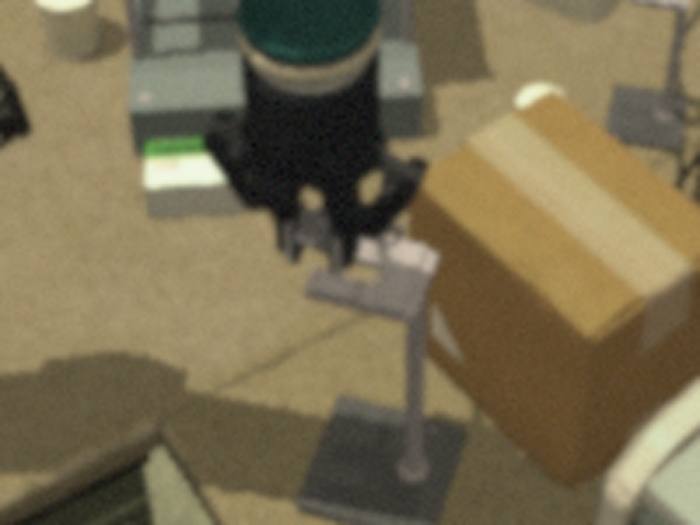

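Depth points put the rod's lean at about 43.5°, with the bend 16.5 cm out and 17.2 cm below the grip. Next I'll lift clear and carry it to the store front at height.

```bash
cat >> h.py <<'E'
O=np.array([.577,.133]); yaw=np.radians(63.); ex=np.array([np.cos(yaw),np.sin(yaw)]); ey=np.array([-ex[1],ex[0]])
TA,TH=.1596,.2098
def tip(x,y,z):
    plan((*(O+(x-TA)*ex+y*ey),z+TH+.155),np.degrees(yaw)-90)
E
python3 - <<'E'
from h import *
tip(-.10,-.06,.27); tip(-.1,-.06,.16)
c=cam('top'); 
for n,p in dict(bolt=(-.033,-.06,.125),shut=(.012,.01,.125)).items():
    w=O+p[0]*ex+p[1]*ey; print(n,w,proj(c,[*w,p[2]]))
save('t3.png',c['img'][140:230,225:325],6)
E
```

```text
now [ 0.3424 -0.3653  0.5385] yang -50.6 shift [28.36 -7.73 -9.65] yaw -0.412 t 6.3 w 0.0219
now [ 0.3424 -0.3653  0.5385] yang -50.6 shift [28.37 -7.72  1.35] yaw -0.412 t 6.3 w 0.0219
bolt [0.6154787  0.07635735] [274.93046794 191.47024099]
shut [0.57353782 0.14823198] [250.40559865 202.21948389]
```

View pics/t3.png

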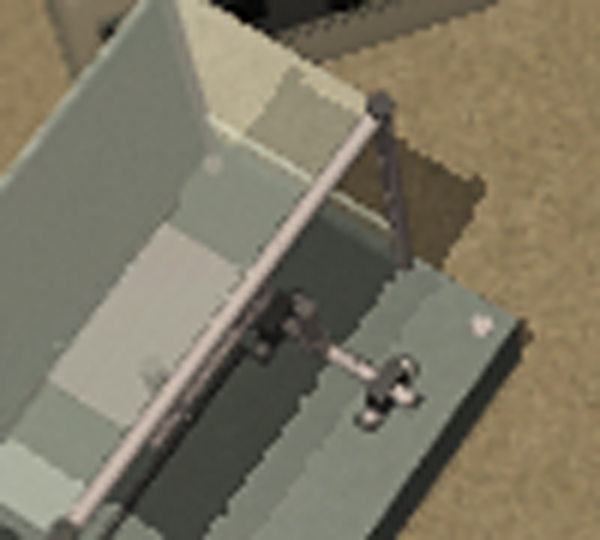

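The crop shows the bolt pin top at (298,300), predicted (300,309), and the shutter pin faintly under the roof at (150,370), predicted (152,373). The store pose holds to about 3 mm.

{"op": "apply_moves", "data": {"increments": [[[-1,1.5,0,-5,0],[-1,3,0,-10,0],[-1,8,-2,-10,-0.1],[-1,13,-3.5,-10,-0.2],[-1,18,-5,-10,-0.3],[-1,23,-6.5,-10,-0.412],[-1,28.3,-7.7,-10,-0.412],[-1,28.3,-7.7,-10,-0.412],[-1,28.3,-7.7,-4,-0.412],[-1,28.3,-7.7,1.3,-0.412],[-1,28.3,-7.7,1.3,-0.412]]], "newtons": 60}}

```text
time_s: 7.72
ee_pos: [0.5111, -0.1271, 0.5222]
tcp_rot: [0.853, 0.522, -0.003, -0.003]
wrist_force: [0.8, -0.3, -1.2]
gripper_width: 0.0214
grasp_force: 62.4
```

Run:
```python
from h import *
tip(-.10,-.06,.16); tip(-.012,-.061,.14)
o=bot.get_obs(); g=o['ee_pos']-[0,0,.155]; T=R.from_quat(o['tcp_rot']).as_matrix(); tx,ty=T[:,0],T[:,1]
for n in ('top','scene'):
    c=cam(n); X=cloud(c).reshape(-1,3); q=X-g; a=q@tx; b=q@ty; h=q[:,2]
    m=(abs(b)<.02)&(a>.06)&(a<.2)&(h<-.05)&(h>-.225); Q=np.c_[a,h,b][m]; Q=Q[np.argsort(Q[:,0])]
    s=(Q[:,0]<.155)&(abs(Q[:,1]/Q[:,0]+1.05)<.12); print(n,m.sum())
    if s.sum()>5: print('lean',np.degrees(np.arctan(-1/np.polyfit(Q[s,0],Q[s,1],1)[0])),'fit b',np.polyfit(Q[s,0],Q[s,2],1))
    print('end',np.round(Q[Q[:,0]>.14][::6],3).tolist())
    if n=='top':
        l=np.c_[(X[:,:2]-O)@ex,(X[:,:2]-O)@ey,X[:,2]]
        k=(abs(l[:,1]+.06)<.035)&(l[:,0]>-.125)&(l[:,0]<-.06)&(l[:,2]>.066)&(l[:,2]<.14);print('front guide',k.sum(),l[k].min(0),l[k].max(0))
        k=(abs(l[:,1]+.06)<.02)&(abs(l[:,0]+.035)<.02)&(l[:,2]>.118)&(l[:,2]<.132);print('pin',k.sum(),np.round(l[k],4).tolist())
        k=(abs(l[:,1]-.01)<.02)&(abs(l[:,0]-.012)<.02)&(l[:,2]>.115)&(l[:,2]<.132);print('spin',k.sum(),l[k].mean(0))
        save('t4.png',c['img'][140:230,225:325],6)
```

```text
now [ 0.5111 -0.1271  0.5222] yang -27.1 shift [ 0.21  0.06 -0.26] yaw -0.001 t 7.7 w 0.0214
now [ 0.5111 -0.1271  0.5222] yang -27.1 shift [9.01 0.17 1.72] yaw -0.001 t 7.7 w 0.0214
top 74
lean 41.15776822107052 fit b [-0.0053883 -0.0011806]
end [[0.14, -0.145, -0.005], [0.147, -0.151, 0.0], [0.155, -0.162, 0.001], [0.158, -0.204, -0.004], [0.161, -0.186, 0.001], [0.165, -0.189, -0.004]]
front guide 58 [-0.09703094 -0.07492368  0.06663462] [-0.06045859 -0.02917365  0.09099691]
pin 13 [[-0.0289, -0.0667, 0.126], [-0.0277, -0.0627, 0.1247], [-0.0297, -0.0649, 0.1227], [-0.0319, -0.067, 0.1212], [-0.0345, -0.0687, 0.1207], [-0.0278, -0.0615, 0.1189], [-0.032, -0.0617, 0.1239], [-0.0347, -0.0633, 0.1242], [-0.0377, -0.0646, 0.1253], [-0.0305, -0.0579, 0.1216], [-0.0344, -0.0584, 0.1258], [-0.0355, -0.0616, 0.1204], [-0.0379, -0.0634, 0.1197]]
spin 0 [nan nan nan]
scene 36
lean 42.246091626601654 fit b [0.00790326 0.00154571]
end [[0.14, -0.149, 0.006], [0.156, -0.208, 0.007], [0.158, -0.202, 0.007], [0.161, -0.183, 0.002], [0.163, -0.189, 0.005]]<stdin>:14: RuntimeWarning: Mean of empty slice.
  ret = um.true_divide(
```

View pics/t4.png

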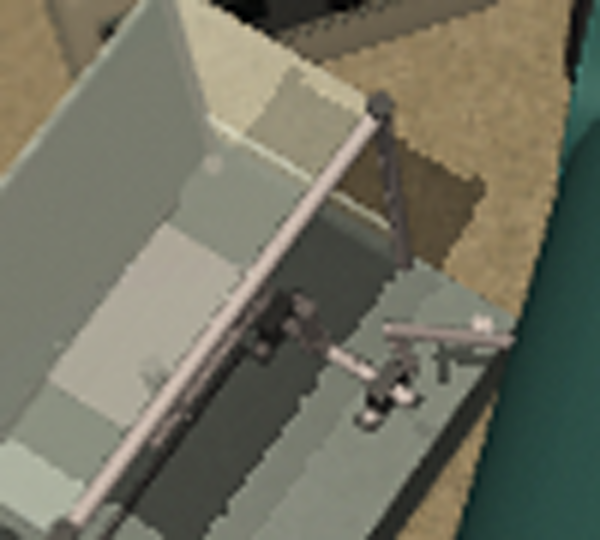

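The hook end is visible, with its tip at (400,370), level with the bolt line and in front of the hood. Entering over the pin at tip height 0.14.

{"op": "apply_moves", "data": {"increments": [[[-1,3,0.2,1.7,0],[-1,6,0.2,1.7,0],[-1,9,0.2,1.7,0],[-1,9,0.2,1.7,0],[-1,9,0.2,3.4,0],[-1,9,0.2,5.2,0],[-1,9,0.2,5.2,0]]]}}

```text
time_s: 8.7
ee_pos: [0.5543, -0.0482, 0.4715]
tcp_rot: [0.853, 0.522, -0.002, -0.001]
wrist_force: [-0.5, -0.1, -1.5]
gripper_width: 0.0217
grasp_force: 62.4
```

Run:
```python
from h import *
tip(-.022,-.062,.105)
c=cam('top'); save('t5.png',c['img'][160:220,245:325],7)
```

```text
now [ 0.5543 -0.0482  0.4715] yang -27.1 shift [-0.98  0.    0.17] yaw -0.002 t 8.7 w 0.0217
```

View pics/t5.png

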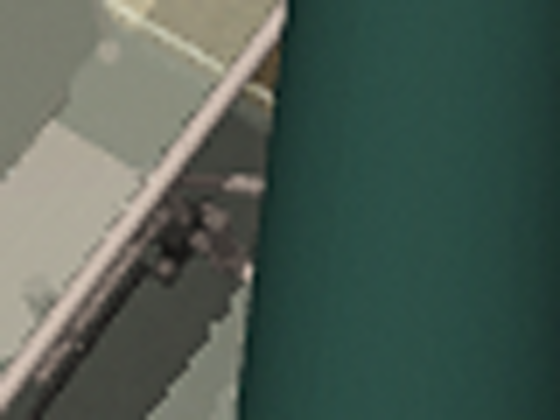

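The rod passes under the bar at about (185,180), and its end is behind the pin at (210,215) with no force. Drawing slowly.

{"op": "apply_moves", "data": {"increments": [[[-1,-0.6,0,0,0],[-1,-1.2,0,0,0],[-1,-1.8,0,0,0],[-1,-2.4,0,0,0],[-1,-3,0,0,0],[-1,-3.5,0,0,0],[-1,-4,0,0,0],[-1,-4.4,0,0,0],[-1,-4.4,0,0,0]]]}}

```text
time_s: 9.88
ee_pos: [0.5349, -0.0866, 0.4737]
tcp_rot: [0.853, 0.522, 0.0, -0.0]
wrist_force: [0.1, 1.9, 0.1]
gripper_width: 0.0213
grasp_force: 62.6
```

```bash
cat >> h.py <<'E'
def pins(c):
    X=cloud(c).reshape(-1,3); l=np.c_[(X[:,:2]-O)@ex,(X[:,:2]-O)@ey,X[:,2]]
    k=(abs(l[:,1]+.06)<.02)&(l[:,0]>-.09)&(l[:,0]<-.02)&(l[:,2]>.112)&(l[:,2]<.13)
    return k.sum(),(l[k].mean(0),l[k].min(0),l[k].max(0)) if k.any() else None
E
python3 - <<'E'
from h import *
tip(-.05,-.062,.105)
for n in('top','scene'): print(n,pins(cam(n)))
E
```

```text
now [ 0.5349 -0.0866  0.4737] yang -27.1 shift [ 0.52 -0.02  0.39] yaw -0.001 t 9.9 w 0.0213
top (np.int64(21), (array([-0.06113765, -0.06184869,  0.12237165]), array([-0.07101176, -0.06800446,  0.11326441]), array([-0.04789302, -0.05645776,  0.12838073])))
scene (np.int64(22), (array([-0.06439908, -0.06384915,  0.12197522]), array([-0.07427187, -0.06803157,  0.11295358]), array([-0.04896481, -0.05800629,  0.12961975])))
```

{"op": "apply_moves", "data": {"increments": [[[-1,-0.2,0,0,0],[-1,-0.4,0,0,0],[-1,-0.4,0,0,0]]]}}

```text
time_s: 10.35
ee_pos: [0.5332, -0.0894, 0.4735]
tcp_rot: [0.853, 0.522, 0.0, -0.001]
wrist_force: [2.3, 3.9, -2.3]
gripper_width: 0.0214
grasp_force: 62.4
```

{"op": "apply_moves", "data": {"increments": [[[-1,-0.15,0,0,0],[-1,-0.3,0,0,0],[-1,-0.3,0,0,0]]]}}

```text
time_s: 10.72
ee_pos: [0.5317, -0.0926, 0.4736]
tcp_rot: [0.853, 0.522, -0.0, -0.0]
wrist_force: [1.0, 4.5, -2.8]
gripper_width: 0.0212
grasp_force: 62.4
```

Run:
```python
from h import *
tip(-.03,-.062,.105); tip(-.03,-.062,.15)
for n in('top','scene'):
    c=cam(n); print(n,pins(c))
save('s6.png',c['img'][150:230,240:345],6)
```

```text
now [ 0.5317 -0.0926  0.4736] yang -27.0 shift [ 3.2  -0.    0.38] yaw -0.001 t 10.7 w 0.0212
now [ 0.5317 -0.0926  0.4736] yang -27.0 shift [ 3.2  -0.01 -4.12] yaw -0.001 t 10.7 w 0.0212
top (np.int64(20), (array([-0.0616425 , -0.06129215,  0.12223729]), array([-0.07096572, -0.06916429,  0.11403883]), array([-0.04977089, -0.05761863,  0.12910762])))
scene (np.int64(22), (array([-0.06428658, -0.06356026,  0.12169637]), array([-0.07434263, -0.06801925,  0.11234537]), array([-0.05288683, -0.05829716,  0.12901959])))
```

View pics/s6.png

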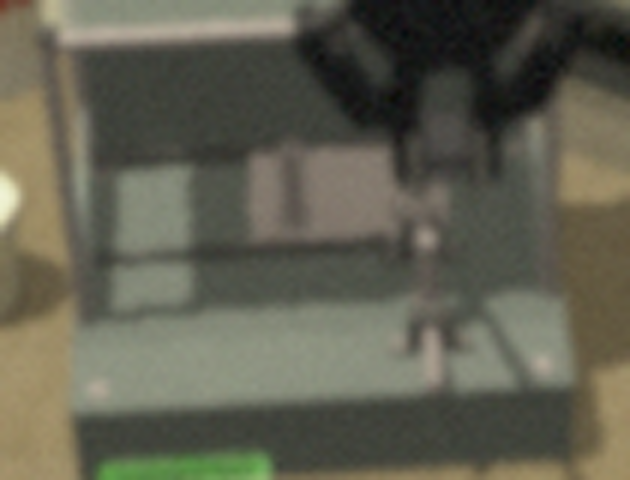

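The bolt is fully drawn: the pin stays put while the hook pulls at about 5 N, and the bolt's end shows at (430,365). The shutter pin is at (290,180). Moving in to the right of it.

{"op": "apply_moves", "data": {"increments": [[[-1,1,0,0,0],[-1,2.5,-0.8,0,0],[-1,4.2,-2,0,0],[-1,5.5,-3,0,0],[-1,6.6,-3.1,0,0],[-1,6.6,-3.1,0,0]]]}}

```text
time_s: 11.58
ee_pos: [0.5345, -0.0191, 0.4737]
tcp_rot: [0.852, 0.523, 0.0, 0.0]
wrist_force: [-0.7, 0.1, -1.4]
gripper_width: 0.0213
grasp_force: 62.5
```

Run:
```python
from h import *
tip(.011,-.008,.105); tip(.011,.073,.105)
c=cam('scene'); save('s7.png',c['img'][150:230,240:345],6); print(pins(c))
o=bot.get_obs(); g=o['ee_pos']-[0,0,.155]; T=R.from_quat(o['tcp_rot']).as_matrix(); tx,ty=T[:,0],T[:,1]
X=cloud(c).reshape(-1,3); q=X-g; a=q@tx; b=q@ty; h=q[:,2]
m=(abs(b)<.03)&(a>.06)&(a<.18)&(h<-.06)&(h>-.225)&(X[:,2]>.1); print(np.round(np.c_[a,b,h][m][np.argsort(a[m])][::3],3).tolist())
```

```text
now [ 0.5345 -0.0191  0.4737] yang -27.0 shift [ 0.62 -2.32  0.39] yaw 0.001 t 11.6 w 0.0213
now [ 0.5345 -0.0191  0.4737] yang -27.0 shift [  0.63 -10.42   0.39] yaw 0.001 t 11.6 w 0.0213
(np.int64(16), (array([-0.06867477, -0.06382123,  0.12119501]), array([-0.07343402, -0.06782404,  0.11279025]), array([-0.06274607, -0.05825413,  0.12754075])))
[[0.084, 0.029, -0.199], [0.085, 0.029, -0.196], [0.087, 0.029, -0.211], [0.102, -0.001, -0.104], [0.11, -0.006, -0.063], [0.114, -0.001, -0.118], [0.117, -0.002, -0.061], [0.119, 0.013, -0.064], [0.121, 0.004, -0.064], [0.122, 0.01, -0.066], [0.125, 0.014, -0.064], [0.128, 0.017, -0.063], [0.129, 0.014, -0.064], [0.131, -0.005, -0.068], [0.133, 0.017, -0.063], [0.134, 0.002, -0.139], [0.136, 0.008, -0.065], [0.139, 0.011, -0.067], [0.14, 0.005, -0.064], [0.141, 0.012, -0.065], [0.142, 0.009, -0.062], [0.145, 0.015, -0.064], [0.145, -0.025, -0.062], [0.149, -0.028, -0.068], [0.154, -0.028, -0.064], [0.156, -0.025, -0.066], [0.156, -0.022, -0.066], [0.16, -0.024, -0.061], [0.161, 0.002, -0.2], [0.162, -0.028, -0.066], [0.164, -0.027, -0.064], [0.165, 0.003, -0.177], [0.167, 0.003, -0.196], [0.169, -0.0, -0.189]]
```

View pics/s7.png

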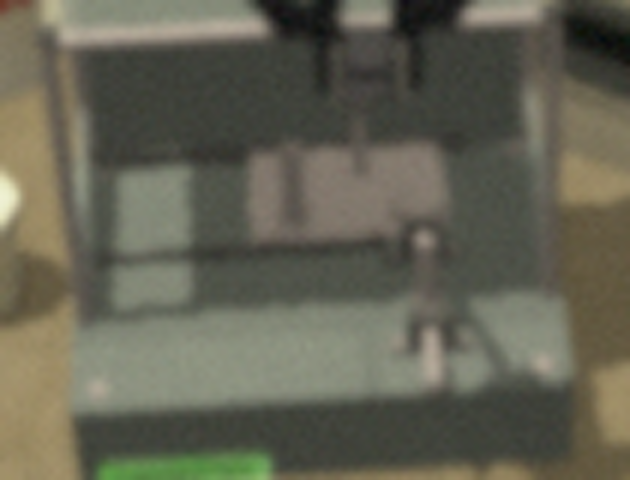

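The bolt pin is now at store x -0.069, fully drawn. The hook end at (360,165) is to the right of the shutter pin at (290,180). Pushing left.

{"op": "apply_moves", "data": {"increments": [[[-1,0.2,-1,0,0],[-1,0.2,-2,0,0],[-1,0.2,-3,0,0],[-1,0.2,-4,0,0],[-1,0.2,-5,0,0],[-1,0.2,-6,0,0],[-1,0.2,-7,0,0],[-1,0.2,-8,0,0],[-1,0.2,-9,0,0],[-1,0.2,-9.8,0,0],[-1,0.2,-10.3,0,0],[-1,0.2,-10.3,0,0]]]}}

```text
time_s: 13.12
ee_pos: [0.443, 0.029, 0.4736]
tcp_rot: [0.853, 0.522, -0.0, -0.0]
wrist_force: [0.3, 0.2, -1.0]
gripper_width: 0.0215
grasp_force: 62.5
```

{"op": "apply_moves", "data": {"increments": [[[-1,0,-0.2,0,0],[-1,0,-0.4,0,0],[-1,0,-0.4,0,0]]]}}

```text
time_s: 13.5
ee_pos: [0.4401, 0.0303, 0.4739]
tcp_rot: [0.853, 0.522, 0.0, 0.001]
wrist_force: [2.5, -2.1, -1.7]
gripper_width: 0.0219
grasp_force: 62.5
```

Run:
```python
from h import *
tip(.011,.073,.105)
c=cam('scene'); save('s8.png',c['img'][150:230,240:345],6); print(pins(c))
X=cloud(c).reshape(-1,3); l=np.c_[(X[:,:2]-O)@ex,(X[:,:2]-O)@ey,X[:,2]]
k=(l[:,0]>-.02)&(l[:,0]<.04)&(l[:,1]>-.03)&(l[:,1]<.11)&(l[:,2]>.095)&(l[:,2]<.13); print(np.round(l[k][np.argsort(l[k][:,1])],3).tolist())
```

```text
now [0.4401 0.0303 0.4739] yang -27.1 shift [0.51 0.23 0.41] yaw -0.002 t 13.5 w 0.0219
(np.int64(15), (array([-0.06882133, -0.0640069 ,  0.12162022]), array([-0.07465845, -0.06812214,  0.11216291]), array([-0.06027113, -0.05780103,  0.12777238])))
[[0.013, 0.068, 0.125], [0.012, 0.068, 0.122], [0.006, 0.068, 0.123], [0.003, 0.068, 0.121], [0.008, 0.069, 0.112], [0.008, 0.069, 0.108], [0.003, 0.071, 0.13], [0.008, 0.072, 0.121], [0.006, 0.072, 0.119], [0.008, 0.072, 0.112], [0.008, 0.073, 0.108], [0.011, 0.075, 0.123], [0.005, 0.075, 0.12], [0.013, 0.075, 0.117], [0.011, 0.076, 0.11], [0.012, 0.076, 0.105], [0.013, 0.077, 0.1], [0.019, 0.078, 0.125], [0.015, 0.078, 0.125], [0.014, 0.078, 0.121], [0.009, 0.078, 0.121], [0.009, 0.079, 0.116], [0.011, 0.079, 0.111], [0.014, 0.08, 0.104], [0.016, 0.08, 0.098], [0.011, 0.08, 0.097], [0.008, 0.08, 0.096], [0.012, 0.081, 0.127], [0.019, 0.081, 0.125], [0.011, 0.081, 0.124], [0.01, 0.082, 0.116], [0.017, 0.082, 0.115], [0.012, 0.082, 0.11], [0.009, 0.083, 0.104], [0.017, 0.083, 0.102], [0.012, 0.083, 0.097], [0.014, 0.084, 0.126], [0.016, 0.085, 0.12], [0.015, 0.085, 0.117], [0.023, 0.086, 0.105]]
```

View pics/s8.png

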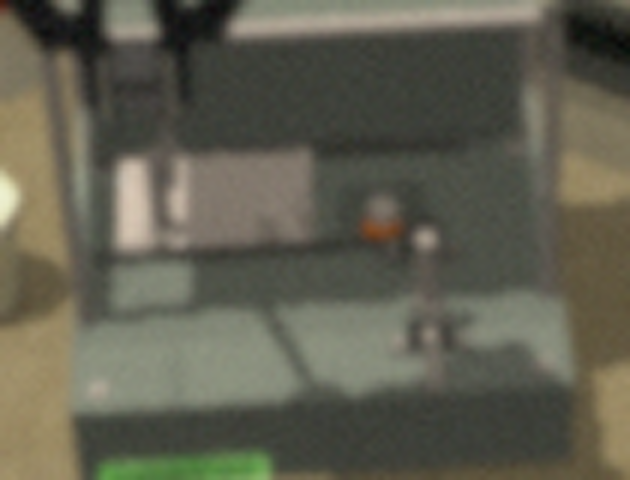

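The well is uncovered, with the vial at (380,215), and the shutter pin is at y≈0.081. One more small push to confirm the stop.

{"op": "apply_moves", "data": {"increments": [[[-1,0,-0.2,0,0],[-1,0,-0.4,0,0],[-1,0,-0.4,0,0]]]}}

```text
time_s: 13.92
ee_pos: [0.4367, 0.0316, 0.4742]
tcp_rot: [0.853, 0.521, 0.001, 0.001]
wrist_force: [3.7, -4.0, -1.2]
gripper_width: 0.0213
grasp_force: 63.4
```

Run:
```python
from h import *
c=cam('scene'); X=cloud(c).reshape(-1,3); l=np.c_[(X[:,:2]-O)@ex,(X[:,:2]-O)@ey,X[:,2]]
k=(l[:,0]>-.02)&(l[:,0]<.04)&(l[:,1]>-.03)&(l[:,1]<.11)&(l[:,2]>.095)&(l[:,2]<.13); s=np.sort(l[k][:,1]); print(s[-12:],l[k][np.argsort(l[k][:,1])][-8:,1].mean())
s=np.array([.4047,-.302]); bx=np.array([.639,-.769]); by=np.array([.769,.639])
tip(.0,.05,.105);tip(-.1,.05,.105);tip(-.16,.0,.27)
```

```text
[0.08075543 0.08120412 0.08122022 0.08137331 0.08205481 0.08269784
 0.08270783 0.08311058 0.08431063 0.08440508 0.0850991  0.08579617] 0.08377275594009234
now [0.4368 0.0316 0.4742] yang -27.2 shift [-0.55  2.89  0.45] yaw -0.003 t 14.0 w 0.0211
now [0.4368 0.0316 0.4742] yang -27.2 shift [-10.55   2.92   0.44] yaw -0.003 t 14.0 w 0.0211
now [0.4368 0.0316 0.4742] yang -27.2 shift [-16.54   7.99 -16.04] yaw -0.003 t 14.0 w 0.0211
```

Both joints are at their stops (about 5 N, no further motion). Next I'll withdraw the hook, raise it, and carry it to the bracket's -y side to upright it against the fork edge.

{"op": "apply_moves", "data": {"increments": [[[-1,0,1,0,0],[-1,-3,3,0,0],[-1,-7,5,0,0],[-1,-11,5,0,0],[-1,-11,5,0,0],[-1,-11,5,-6,0],[-1,-11,5,-12,0],[-1,-11,5,-18,0],[-1,-11,5,-18,0]]]}}

```text
time_s: 15.1
ee_pos: [0.4312, -0.0864, 0.6579]
tcp_rot: [0.852, 0.524, 0.003, 0.002]
wrist_force: [-1.1, -0.2, -2.6]
gripper_width: 0.0215
grasp_force: 62.6
```

```bash
cat >> h.py <<'E'
S=np.array([.4045,-.3015]); bx=np.array([.639,-.769]); by=np.array([.769,.639])
def br(x,y,z,a): plan((*(S+x*bx+y*by),z),a)
def lean(c):
    o=bot.get_obs(); g=o['ee_pos']-[0,0,.155]; T=R.from_quat(o['tcp_rot']).as_matrix()
    q=(cloud(c).reshape(-1,3)-g)@T; q[:,2]*=-1
    m=(abs(q[:,1])<.012)&(q[:,2]<-.06)&(q[:,2]>-.2)&(q[:,0]<.19)&(q[:,0]>-.1)
    return q[m]
E
python3 - <<'E'
from h import *
br(0,-.25,.655,-50.3); br(0,-.25,.543,-50.3)
q=lean(cam('top')); s=(abs(q[:,1])<.01)&(abs(q[:,0]+q[:,2]*.95)<.02); print(s.sum(),np.degrees(np.arctan(-np.polyfit(q[s,2],q[s,0],1))))
E
```

```text
now [ 0.4312 -0.0864  0.6579] yang -26.9 shift [-43.33  -2.61   0.14] yaw 0.409 t 15.1 w 0.0215
now [ 0.4312 -0.0864  0.6579] yang -26.9 shift [-43.37  -2.69  11.34] yaw 0.409 t 15.1 w 0.0215
61 [30.72946455 -3.63179956]
```

{"op": "apply_moves", "data": {"increments": [[[-1,-5,1.5,0,0.1],[-1,-10,2,0,0.2],[-1,-15,2,0,0.3],[-1,-20,2,0,0.409],[-1,-25,1,0,0.409],[-1,-30,0,0,0.409],[-1,-35,-1,0,0.409],[-1,-40,-2,0,0.409],[-1,-43.3,-2.7,0,0.409],[-1,-43.3,-2.7,5,0.409],[-1,-43.3,-2.7,11.2,0.409],[-1,-43.3,-2.7,11.2,0.409]]], "newtons": 25}}

```text
time_s: 16.65
ee_pos: [0.2102, -0.4598, 0.5357]
tcp_rot: [0.941, 0.339, -0.001, -0.007]
wrist_force: [-0.4, -0.3, -0.3]
gripper_width: 0.0212
grasp_force: 62.4
```

Run:
```python
from h import *
br(0,-.17,.543,-50.3); br(0,-.034,.597,-50.3)
for n in('top','scene'):
    c=cam(n); q=lean(c); print(n,np.round(q[np.argsort(q[:,2])][::max(1,len(q)//15)],3).tolist())
```

```text
now [ 0.2102 -0.4598  0.5357] yang -50.4 shift [ 8.07  0.21 -0.71] yaw -0.002 t 16.6 w 0.0212
now [ 0.2102 -0.4598  0.5357] yang -50.4 shift [21.68  0.11 -6.08] yaw -0.002 t 16.6 w 0.0212
top [[0.168, -0.008, -0.196], [0.173, -0.003, -0.173], [0.16, -0.006, -0.163], [0.157, -0.003, -0.156], [0.147, -0.006, -0.147], [0.137, -0.003, -0.139], [0.126, -0.009, -0.129], [0.124, -0.003, -0.12], [0.118, -0.006, -0.114], [0.105, -0.007, -0.104], [0.103, -0.001, -0.098], [0.101, -0.004, -0.091], [0.09, -0.003, -0.083], [0.082, -0.002, -0.076], [0.072, -0.007, -0.069]]
scene [[0.167, 0.003, -0.197], [0.164, -0.004, -0.197], [0.169, 0.002, -0.197], [0.166, -0.001, -0.194], [0.17, 0.002, -0.194], [0.167, 0.001, -0.194], [0.17, 0.002, -0.189], [0.166, 0.001, -0.189], [0.165, -0.001, -0.189], [0.169, 0.0, -0.189], [0.171, 0.002, -0.187], [0.169, 0.0, -0.186], [0.172, 0.002, -0.185], [0.17, 0.0, -0.182], [0.172, 0.002, -0.18], [0.171, 0.002, -0.175], [0.083, 0.001, -0.073], [0.081, -0.001, -0.071], [0.075, 0.002, -0.065], [0.072, 0.003, -0.064], [0.072, 0.001, -0.062], [0.071, -0.001, -0.062], [0.069, 0.002, -0.061]]
```

{"op": "apply_moves", "data": {"increments": [[[-1,4,0.1,0.5,0],[-1,7.3,0.1,0.4,0],[-1,9.4,0.1,-1.2,0],[-1,11.4,0.1,-2.5,0],[-1,13.5,0.1,-3.7,0],[-1,15.8,0.1,-4.5,0],[-1,18.2,0.1,-5.1,0],[-1,20.3,0.1,-5.4,0],[-1,22,0.1,-5.4,0],[-1,22,0.1,-5.4,0]]], "newtons": 25}}

```text
time_s: 18.0
ee_pos: [0.3812, -0.3216, 0.5972]
tcp_rot: [0.941, 0.339, 0.001, 0.001]
wrist_force: [-1.1, -1.0, -1.3]
gripper_width: 0.0212
grasp_force: 62.6
```

Run:
```python
from h import *
br(0,-.034,.597,-50.3)
for n in('top','scene'):
    c=cam(n); q=lean(c); q=q[abs(q[:,0])<.06]; print(n,np.round(q[np.argsort(q[:,2])][::max(1,len(q)//15)],3).tolist())
```

```text
now [ 0.3812 -0.3216  0.5972] yang -50.4 shift [-0.32 -0.06  0.02] yaw -0.001 t 18.0 w 0.0212
top []
scene [[0.001, 0.008, -0.2], [0.039, 0.005, -0.195], [0.013, 0.001, -0.193], [0.058, 0.01, -0.192], [0.009, -0.007, -0.191], [0.054, 0.003, -0.191], [0.012, 0.007, -0.19], [0.056, -0.003, -0.188], [0.002, -0.007, -0.186], [-0.008, 0.006, -0.177], [-0.004, 0.005, -0.156], [-0.006, 0.004, -0.135], [-0.005, 0.002, -0.113], [-0.002, 0.006, -0.095], [-0.004, 0.002, -0.079], [-0.003, -0.0, -0.065]]
```

The rod is upright to about 2°. Now I'll go round to the slot mouth, turning the rod back.

{"op": "apply_moves", "data": {"increments": [[[-1,-3,0,0,0],[-1,-3,-4,0,0],[-1,-3,-7,0,0.17],[-1,-2,-7.5,0,0.34],[-1,-1,-7.5,0,0.51],[-1,0,-7.5,0,0.68],[-1,1,-7.5,0,0.85],[-1,2,-7.5,0,1.02],[-1,3,-7.5,0,1.19],[-1,3,-7.5,0,1.36],[-1,3,-7.5,0,1.53],[-1,3,-7.5,0,1.571]]]}}

```text
time_s: 19.6
ee_pos: [0.3553, -0.2457, 0.5957]
tcp_rot: [0.904, -0.428, 0.0, -0.001]
wrist_force: [0.1, -0.5, -1.1]
gripper_width: 0.0212
grasp_force: 62.6
```

Run:
```python
from h import *
br(0,0,.597,-140.3)
for n in('top','scene'):
    c=cam(n); q=lean(c); q=q[abs(q[:,0])<.04]; print(n,np.round(q[np.argsort(q[:,2])][::max(1,len(q)//15)],3).tolist())
```

```text
now [ 0.3553 -0.2457  0.5957] yang -140.7 shift [ 7.43 -0.28 -0.13] yaw -0.007 t 19.6 w 0.0212
top []
scene [[0.0, -0.0, -0.199], [-0.003, 0.003, -0.188], [-0.002, 0.004, -0.18], [-0.005, 0.002, -0.171], [-0.0, 0.006, -0.165], [0.002, 0.004, -0.156], [0.003, 0.004, -0.145], [0.003, 0.004, -0.137], [0.002, 0.006, -0.125], [0.002, 0.004, -0.116], [0.004, 0.002, -0.107], [-0.002, 0.004, -0.1], [0.005, 0.002, -0.093], [0.003, 0.003, -0.087], [0.002, 0.004, -0.079], [0.005, -0.001, -0.072], [0.002, 0.004, -0.066]]
```

{"op": "apply_moves", "data": {"increments": [[[-1,3,-0.3,0,0],[-1,6,-0.3,0,0],[-1,7.4,-0.3,0,0],[-1,7.4,-0.3,0,0],[-1,7.4,-0.3,4,0],[-1,7.4,-0.3,8,0],[-1,7.4,-0.3,12,0],[-1,7.4,-0.3,13.7,0],[-1,7.4,-0.3,13.7,0]]]}}

```text
time_s: 20.82
ee_pos: [0.4047, -0.3003, 0.4586]
tcp_rot: [0.905, -0.426, -0.001, -0.0]
wrist_force: [0.2, -0.5, -1.4]
gripper_width: 0.0215
grasp_force: 62.5
```

Run:
```python
from h import *
br(0,0,.4475,-140.3)
c=cam('wrist'); save('w9.png',c['img'])
```

```text
now [ 0.4047 -0.3003  0.4586] yang -140.5 shift [0.08 0.09 1.11] yaw -0.003 t 20.8 w 0.0215
```

View pics/w9.png

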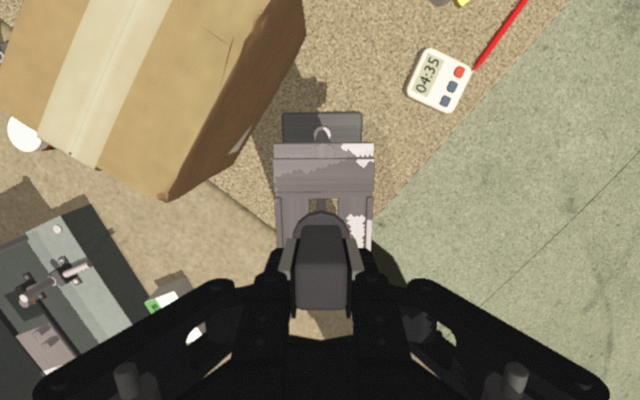

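The collar at (320,225) sits centred over the slot. I've now viewed 13 pictures, over the limit of 10, so from here I'll use numbers only. Lowering onto the fork.

{"op": "apply_moves", "data": {"increments": [[[-1,0.1,0.1,0.5,0],[-1,0.1,0.1,0.9,0],[-1,0.1,0.1,1.1,0],[-1,0.1,0.1,1.1,0]]]}}

```text
time_s: 21.38
ee_pos: [0.4049, -0.3022, 0.4488]
tcp_rot: [0.904, -0.427, 0.0, 0.0]
wrist_force: [-1.3, 1.6, 4.8]
gripper_width: 0.0213
grasp_force: 63.7
```

{"op": "apply_moves", "data": {"increments": [[[-0.3,0,0,0,0],[-0.3,0,0,0,0],[-0.3,0,0,0,0],[0.3,0,0,0,0],[1,0,0,0,0],[1,0,0,0,0],[1,0,0,0,0],[1,0,0,0,0],[1,0,0,-4,0],[1,0,0,-9,0],[1,0,0,-14,0],[1,0,0,-14,0]]]}}

```text
time_s: 22.88
ee_pos: [0.4051, -0.3022, 0.592]
tcp_rot: [0.904, -0.427, 0.004, 0.001]
wrist_force: [0.2, 0.4, -0.6]
gripper_width: 0.0855
grasp_force: 0.0
```

Run:
```python
from h import *
plan((.4,-.3,.6),-140.3)
for n in('wrist','top','scene'):
    c=cam(n); X=cloud(c).reshape(-1,3); r=np.hypot(X[:,0]-.4046,X[:,1]+.302)
    m=(r<.04)&(X[:,2]>.304)&(X[:,2]<.33); Q=X[m].astype(np.float32)
    if m.sum()>5: print(n,m.sum(),Q.mean(0),np.percentile(Q[:,2],95),cv2.minAreaRect(np.ascontiguousarray(Q[:,:2])))
    if n=='scene':
        m=(r<.03)&(X[:,2]>.06)&(X[:,2]<.235); Q=X[m]; print('rod',m.sum(), [np.round(Q[abs(Q[:,2]-z)<.02].mean(0),3).tolist() for z in(.08,.12,.16,.21) if (abs(Q[:,2]-z)<.02).any()]); print(pins(c))
        l=np.c_[(X[:,:2]-O)@ex,(X[:,:2]-O)@ey,X[:,2]]
        k=(abs(l[:,0]-.012)<.02)&(l[:,1]>-.03)&(l[:,1]<.11)&(l[:,2]>.095)&(l[:,2]<.13); print('spin',k.sum(),l[k].mean(0))
print(bot.get_obs()['wrist_force'])
```

```text
now [ 0.4051 -0.3022  0.592 ] yang -140.5 shift [-0.48  0.25 -0.81] yaw -0.003 t 22.9 w 0.0855
wrist 614 [ 0.40563864 -0.3038825   0.31088248] 0.31248978 ((0.4050550162792206, -0.30351680517196655), (0.02201240137219429, 0.0210635457187891), 39.455135345458984)
scene 81 [ 0.40521806 -0.30650443  0.31057084] 0.31425613 ((0.40511655807495117, -0.30513209104537964), (0.025449419394135475, 0.022223228588700294), 41.29251480102539)
rod 100 [[0.406, -0.306, 0.082], [0.406, -0.307, 0.12], [0.405, -0.307, 0.162], [0.404, -0.307, 0.198]]
(np.int64(0), None)
spin 28 [0.013269   0.07970945 0.11339485]
[ 0.09705669 -0.22729397  0.27253342]
```

The handle is back at its starting position and height, and the rod is vertical within noise. Handing in.

{"op": "apply_moves", "data": {"increments": [[[1,0,0,0,0],[1,0,0,0,0],[1,0,0,0,0],[1,0,0,0,0]]]}}

```text
time_s: 23.52
ee_pos: [0.4049, -0.3021, 0.5875]
tcp_rot: [0.904, -0.427, -0.0, -0.0]
wrist_force: [0.2, 0.8, 0.3]
gripper_width: 0.0857
grasp_force: 0.0
```

Run:
```python
from h import *
print('top',pins(cam('top')))
print(bot.hand_in())
```

```text
top (np.int64(15), (array([-0.06440305, -0.06175499,  0.12222191]), array([-0.06915066, -0.06739519,  0.11353441]), array([-0.05701364, -0.05626682,  0.1285536 ])))
the job is handed in; nothing more can be done
None
```

The job is handed in, with no verdict returned: by my measurements the bolt is drawn to its stop, the shutter is open to its stop and the rod hangs upright in the larger bracket, at about 23.6 s of the 62 s; I viewed 13 pictures, over the limit of 10.

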